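Lay up the thali and the pickle tray

TASK

Make up two sets for the pass: on the round thali stand the tall steel tumbler and the small katori bowl side by side, both upright and flat on its floor. On the rectangular tray put the shallow drip dish in the wide lane with the pickle jar standing upright in it, and the yellow scoop in the narrow lane, cup upright and its handle running along the lane. Leave the short tumbler, the spice tin and the rolling board where they are.

Things in the scene. Friction and masses are not known exactly. Their poses are not given: they have to be found in the camera images.
- thali: Target. Round shallow steel plate, fixed to the counter: 210 mm across the rim, 14 mm high, flat floor 3 mm above the counter; the floor is about 92 mm in radius, the 3 mm rim wall slopes outward. Origin: centre of its underside, z up.
- tray: Target. Rectangular steel tray, fixed to the counter: 180 mm long (its x), 172 mm wide (its y), 12 mm high, walls 3 mm, floor top 3 mm above the counter. A 3 mm divider, also 12 mm high, runs along x and makes two lanes 174 mm long: wide lane 101 mm wide, middle line at tray y = +32.5 mm; narrow lane 62 mm wide, middle at tray y = -52 mm. Origin: centre of its underside, z up.
- tumbler: Tall steel tumbler, open at the top, standing upright: 90 mm high, 64 mm across the rim, 62 mm at half height, 54 mm at the foot, wall 3 mm, about 0.12 kg. Origin: centre of its underside, z up; round, so its yaw means nothing.
- katori: Small steel bowl with rounded sides, open at the top: 36 mm high, 66 mm across the rim, 62 mm across at 14 mm height, foot 44 mm, wall 3 mm, about 0.09 kg. Origin: centre of its underside, z up; round.
- dish: Shallow round steel drip dish with straight sides, open at the top: 18 mm high, 68 mm across, wall 3 mm (62 mm inside), floor 4 mm thick, about 0.09 kg. Origin: centre of its underside, z up; round.
- jar: Closed glass pickle jar, amber, with a steel lid: 48 mm in diameter, 85 mm high, about 0.22 kg. Origin: centre of its underside, z up; round.
- scoop: Yellow plastic measuring scoop standing on its cup, mouth up: cup 44 mm across the top, 42 mm at the foot, 45 mm high; a flat handle 14 mm wide and 5 mm thick leaves the cup level along +x, its top 44 mm up, its end 85 mm from the cup's axis. About 0.05 kg. Origin: centre of the cup's underside, z up.
- short_tumbler: Bystander, to be left alone. Short steel tumbler, open at the top: 58 mm high, 50 mm across the rim, 44 mm at the foot. Origin: centre of its underside.
- spice_tin: Bystander, to be left alone. Round steel spice tin with a lid and a small knob: 84 mm across, 84 mm high over all. Origin: centre of its underside.
- rolling_board: Bystander, to be left alone. Round wooden rolling board on three small feet: 170 mm across, 34 mm high. Origin: centre of its underside.
Things that resemble listed ones, but are neither listed nor needed, are in the scene too. What is shaped like the thali but orange or turquoise is not meant.

How it is judged:
By the outcome, as a careful person would: the job done as asked, in the order asked, and still so for the second after the job is handed in, with the robot touching nothing.
It also fails if it takes over 131 s, if anything falls off the work surface, if the arm or the gripper's body presses on something with over 40 N, if the wrist force passes 120 N, or if a joint passes its speed limit or range.

ROBOT

A 6-joint arm with a two-finger parallel gripper is mounted at the origin on the work surface. World frame = base frame: x ahead of the robot, y to its left, z up, the work surface at z = 0. Lengths are in mm, angles in rad, forces in N, time in s.
With the tool pointing down it reaches from about 350 to 775 mm from the base axis. Payload 7.3 kg.
Tool frame: the origin (TCP) lies at the centre of the arm's flange, where the gripper is bolted on; the fingertips stand 178 mm ahead of it and the grasp point (between the pads) lies 159 mm ahead of it; z points along the fingers, y is the direction in which the jaws open and shut (so a half turn about z gives the same grasp; the last joint's range is limited). The gripper opens to 92 mm and grips with 3 to 60 N. Pads are 19 mm wide; open, the fingers measure 130 mm over their backs; the gripper's body (75 mm by 190 mm) begins 47 mm behind the grasp point.
Start: joints at [-1.39, 0.342, 1.524, -0, 1.275, -0.146], TCP at [168.552, -497.21, 404.741] pointing down, gripper open.
Joint ranges: [-2.53, 2.53], [-0.77, 2.02], [0.04, 2.7], [-1, 4.14], [0.28, 2.66], [-3.11, 3.11]. Speed limits (rad/s): [2.57, 2.57, 3.14, 3.14, 3.14, 3.14].

INTERFACE

Orientations are given as [roll, pitch, yaw] about the fixed x, y, z axes, in that order (R = Rz(yaw) Ry(pitch) Rx(roll)).
In Python, from plant import get_obs, capture, close_job gives the robot as it stands. The module is installed in compiled form; this text tells all that it offers.
- The arm moves only by the shell command python3 -m pendant 'ROWS'. ROWS is JSON, a list of rows, each a list of 3 entries, a list of its own where there are three numbers: the shift along the tool's x, y, z in m, then the turn, a rotation vector about the tool's x, y, z in rad, then the finger opening in m, from 0 to 0.0918. In form: [[[tx, ty, tz], [wx, wy, wz], fingers], ...]. A call has 1 to 10 rows; each row is the pose to reach, as a shift and turn from the pose commanded when the call began, along the tool's axes at that moment; what a row does not reach only later rows make up. A row lasts 1/12 s, in which the tool goes at most 41.7 mm and 7.16 degrees, less where a joint would pass 70% of its speed; a pose out of reach is approached as far as the arm can. A call with a gripper value outside its range is refused whole. The fingers move at their own pace and stop on an object; the grip force is fixed at half the most. Time passes only in rows, so rows that repeat a pose let the fingers close. It gives the time, the measured TCP pose, the force and the opening at its end, in the units of the state.
- get_obs(): the state, without advancing time (a new reading comes with each control period).
- capture(name): name is "scene" or "top" or "wrist"; returns a dict with "color" (480x640x3 uint8, red, green, blue), "mtx" (3x3 intrinsics, pixels), "rvec" (rotation vector, rad) and "tvec" (3), from world to camera coordinates, as OpenCV has them. Camera axes: x right, y down, z forward; pixel columns grow to the right and rows downward; lengths in mm; the calibration is good to about 2 mm. A picture is of the moment at which its call begins. There is no depth.
- close_job(): hands the job in, once; it reports no verdict.
The state is a dict: "time": time; "joint_positions": joint angles; "dq": joint speeds; "tau": joint torques, N m; "tool_pos": TCP position; "tcp_rot": TCP orientation; "contact_force": force on the tool from outside, world axes, zero at the start; "moment": the same for the moment, N m; "grip_width": finger opening in mm.
Only numpy, scipy, OpenCV 4.12 (cv2) and the standard library are available. Lean on these libraries where they do the work, as an engineer would, in place of code of your own. Each camera call takes 0.05 s, during which the arm holds its last target. There are 200 camera calls.

## Working session

There is one attempt and no reset: what is moved stays moved. The work goes in short steps, Python scripts to look and compute and a shell command to move; the robot and the scene stay as the last step left them, time stands still between calls to the robot, and variables do not carry over. Pictures are saved under pics/ and viewed, about 12 in all and at most 16, crops included, and the job is handed in when it is done.

```bash
mkdir -p pics; ls
python3 - <<'E'
from plant import *
import cv2,numpy as np
print(get_obs())
for n in("scene","top"):
    c=capture(n); cv2.imwrite(f"pics/{n}0.png",c["color"][:,:,::-1]); np.savez(f"pics/{n}0.npz",**c)
    R=cv2.Rodrigues(np.array(c["rvec"]))[0]; print(n,np.round(c["mtx"],1).tolist(),(-R.T@np.array(c["tvec"]).ravel()).round(1),R.round(3).tolist())
E
```

```text
pics
{'time': 0.0, 'joint_positions': array([-1.39000698e+00,  3.42718521e-01,  1.52502653e+00,  1.09424000e-05,
        1.27541388e+00, -1.46015418e-01]), 'dq': array([-0.00011809, -0.00167671,  0.00230057, -0.00172897, -0.00263857,
        0.00045483]), 'tau': array([-2.27049910e-03, -4.31254148e+01, -2.44219440e+01,  7.15970015e-02,
        5.59912249e-02, -1.11118381e-04]), 'tool_pos': array([ 168.52397055, -497.06827222,  404.04361664]), 'tcp_rot': array([-3.14004456e+00, -2.38241428e-04,  3.26801385e-01]), 'contact_force': array([ 0.30822566, -0.93970013, -0.01813715]), 'moment': array([ 0.00447221, -0.01745787, -0.01170871]), 'grip_width': 91.56354231330359}
scene [[466.2, 0.0, 317.4], [0.0, 466.2, 238.3], [0.0, 0.0, 1.0]] [1271.    22.7  913.6] [[-0.124, 0.992, 0.012], [0.749, 0.101, -0.655], [-0.651, -0.072, -0.756]]
top [[593.8, 0.0, 308.0], [0.0, 593.8, 232.0], [0.0, 0.0, 1.0]] [ 340.1  -90.3 1740.7] [[0.001, -1.0, 0.004], [-0.994, -0.001, -0.109], [0.109, -0.004, -0.994]]
```

View pics/scene0.png

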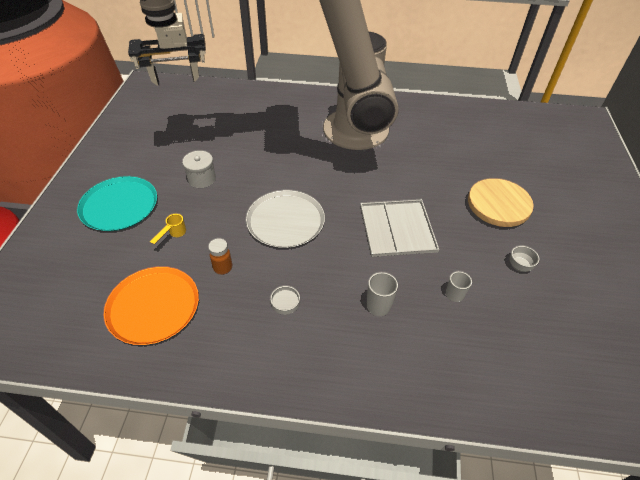

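View pics/top0.png

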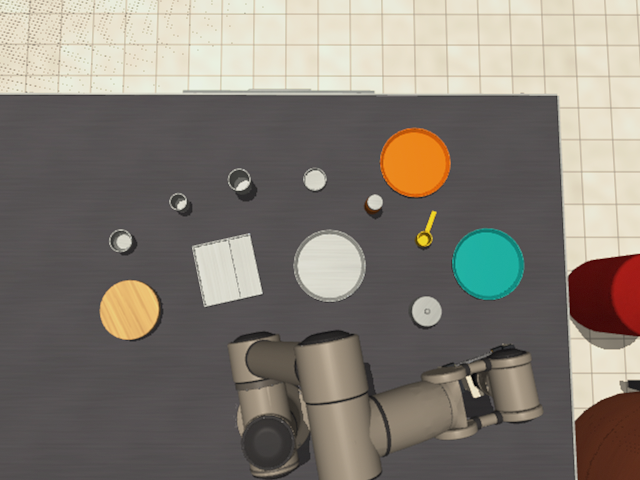

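Candidates: shallow bowls at scene (285,300) and (524,259), tumblers at scene (381,293) and (458,287). The steel-coloured thali at scene (285,218) is the one wanted, not the orange or turquoise plates. I'll fit model silhouettes and confirm in one enlarged montage.

```bash
cat > h.py <<'E'
import cv2,numpy as np
from scipy.optimize import least_squares
def load(n): return dict(np.load(f"pics/{n}.npz"))
def proj(c,P): return cv2.projectPoints(np.array(P,float).reshape(-1,1,3),np.array(c["rvec"],float),np.array(c["tvec"],float),np.array(c["mtx"],float),None)[0].reshape(-1,2)
def ray(c,uv,z):
    R=cv2.Rodrigues(np.array(c["rvec"],float))[0];C=-R.T@np.array(c["tvec"],float).ravel()
    d=R.T@np.linalg.inv(c["mtx"])@np.array([uv[0],uv[1],1.]);return (C+d*(z-C[2])/d[2])[:2]
def circ(x,y,z,r,n=48):
    t=np.linspace(0,2*np.pi,n,endpoint=False);return np.c_[x+r*np.cos(t),y+r*np.sin(t),np.full(n,z)]
MOD={"thali":[(0,95),(14,105)],"tumbler":[(0,27),(45,31),(90,32)],"katori":[(0,22),(14,31),(36,33)],"dish":[(0,34),(18,34)],"jar":[(0,24),(85,24)],"cup":[(0,21),(45,22)],
"short":[(0,22),(58,25)],"board":[(0,85),(34,85)],"tin":[(0,42),(70,42)]}
def pts(m,x,y,z0=0): return np.vstack([circ(x,y,z0+z,r) for z,r in MOD[m]])
def hull(c,m,x,y,z0=0): return cv2.convexHull(proj(c,pts(m,x,y,z0)).astype(np.float32))
def cen(h): M=cv2.moments(h);return np.array([M["m10"],M["m01"]])/M["m00"]
def mask(c,uv,rad):
    im=c["color"].astype(int); u,v=uv; x0,y0=max(u-rad,0),max(v-rad,0)
    w=im[y0:v+rad,x0:u+rad]; bg=np.median(w.reshape(-1,3),0)
    b=(((w-bg).max(2)>28)).astype(np.uint8)
    n,l,s,ce=cv2.connectedComponentsWithStats(b)
    d=[s[i,4] if i else 0 for i in range(n)];i=int(np.argmax(d))
    p=np.argwhere(l==i)[:,::-1]+[x0,y0]
    return cv2.convexHull(p.astype(np.float32))
E
python3 - <<'E'
from h import *
t,s=load("top0"),load("scene0")
G={"thali":((330,266),(285,218),48),"tumbler":((239,181),(381,293),30),"katori":((121,240),(524,259),22),"dish":((315,180),(285,300),22),"jar":((375,204),(220,257),24),"cup":((424,239),(176,226),14),"short":((180,203),(458,287),22),"board":((130,310),(500,203),45),"tin":((427,311),(200,170),25)}
rows=[]
for m,(a,b,r) in G.items():
    ha=mask(t,a,r);hb=mask(s,b,r)
    ex=lambda p:np.r_[cen(hull(t,m,*p))-cen(ha),cen(hull(s,m,*p))-cen(hb)]
    q0=least_squares(ex,[ray(t,a,20)[0],ray(t,a,20)[1]])
    pa=least_squares(lambda p:ex(p)[:2],q0.x).x;pb=least_squares(lambda p:ex(p)[2:],q0.x).x
    ar=[cv2.contourArea(h) for h in(ha,hull(t,m,*q0.x),hb,hull(s,m,*q0.x))]
    print(m,q0.x.round(1),pa.round(1),pb.round(1),np.round(ar))
    if m in("tumbler","katori","dish","jar","cup"):
        col=[]
        for c,g in((t,a),(s,b)):
            w=cv2.warpAffine(c["color"],np.float32([[4.,0,78-4*g[0]],[0,4.,78-4*g[1]]]),(156,156))[:,:,::-1].copy()
            for z,rr in MOD[m]:
                k=(proj(c,circ(*q0.x,z,rr))-g)*4+80
                cv2.polylines(w,[k.round().astype(np.int32)],True,(0,255,0) if z else (0,0,255),1)
            col.append(cv2.warpAffine(c["color"],np.float32([[4.,0,78-4*g[0]],[0,4.,78-4*g[1]]]),(156,156))[:,:,::-1]);col.append(w)
        rows.append(np.vstack([col[1],col[3],col[2]]))
cv2.imwrite("pics/m1.png",np.hstack(rows))
# tray crops
w=cv2.warpAffine(t["color"],np.float32([[6,0,280-6*227.5],[0,6,280-6*270]]),(560,560))[:,:,::-1]
cv2.imwrite("pics/tray.png",w)
E
```

```text
thali [ 432.7 -157.6] [ 433.4 -158.4] [ 431.6 -157.2] [4078. 4085. 3540. 3586.]
tumbler [660.8 105.4] [676.4 102.4] [644.6 103.8] [ 400.  477.  553. 1093.]
katori [497.4 448.1] [503.6 446.8] [493.1 451.4] [406. 439. 439. 611.]
dish [ 685.2 -115.5] [ 689.7 -115.7] [ 681.6 -115.6] [412. 434. 572. 703.]
jar [ 596.2 -293.7] [ 614.9 -289. ] [ 577.5 -297.8] [180. 307. 216. 714.]
cup [ 512.8 -432. ] [ 517.2 -436.5] [ 510.3 -428.9] [243. 222. 729. 378.]
short [608.5 282.2] [616.7 281.1] [594.1 285.7] [230. 292. 296. 600.]
board [301.6 418.8] [305.3 417.3] [295.4 421. ] [2788. 2977. 2348. 2736.]
tin [ 291.5 -436.1] [ 302.6 -433.1] [ 262.8 -443.9] [ 686.  838.  466. 1026.]
```

View pics/m1.png

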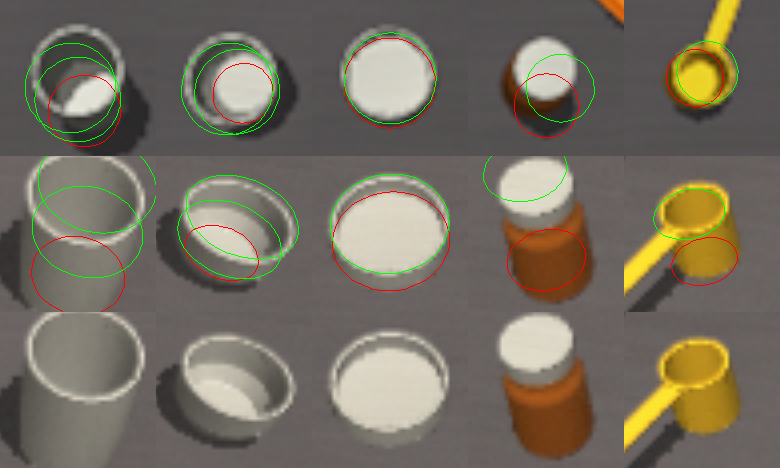

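View pics/tray.png

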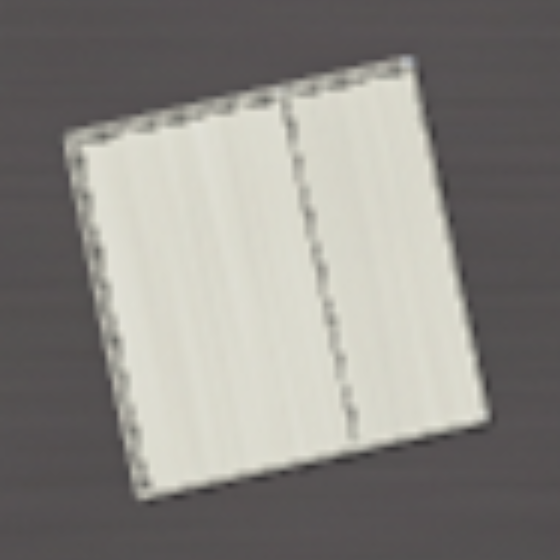

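Run:
```python
from h import *
t,s=load("top0"),load("scene0")
K={"tumbler":(90,(238.9,179.25),None),"katori":(36,(120.4,240.5),(525.1,255.9)),"dish":(18,(314.6,179.4),(284.9,298)),"jar":(85,(374.9,201.9),(217.6,245)),"cup":(45,(424.25,238.75),(174.4,219.75)),"tumblerfoot?":(3,(244,184),None)}
for m,(z,a,b) in K.items():
    print(m,ray(t,a,z).round(1),ray(s,b,z).round(1) if b else "")
C=[ray(t,(227.5+(x-280)/6,270+(y-280)/6),12) for x,y in((66,131),(413,56),(490,418),(138,499))]
C=np.array(C);print(C.round(1),C.mean(0).round(1))
e=C[0]-C[3]+C[1]-C[2];f=C[0]-C[1]+C[3]-C[2]
print("yaw x,y",np.arctan2(e[1],e[0]),np.arctan2(-f[0],f[1]),np.hypot(*e)/2,np.hypot(*f)/2)
for c,g,cup in((t,(424,230),(424.25,238.75)),(s,(165,235),(174.4,219.75))):
    hsv=cv2.cvtColor(c["color"],cv2.COLOR_RGB2HSV);mk=cv2.inRange(hsv,(20,150,90),(35,255,255))
    p=np.argwhere(mk)[:,::-1];p=p[np.hypot(*(p-g).T)<35]
    w=np.array([ray(c,q,42) for q in p]);o=ray(c,cup,45);d=w-o;r=np.hypot(*d.T)
    q=d[r>40].mean(0);print("handle yaw",np.arctan2(q[1],q[0]),r.max(),(r>40).sum())
```

```text
tumbler [671.   98.7] 
katori [502.  443.6] [503.7 446.4]
dish [ 685.3 -116. ] [ 688.8 -113.5]
jar [ 607.7 -285.2] [ 608.8 -282.2]
cup [ 507.4 -430.5] [ 509.8 -427.3]
tumblerfoot? [674.1  93.4] 
[[490.9 242.4]
 [527.8  74. ]
 [352.2  34.8]
 [313.2 203.8]] [421.  138.7]
yaw x,y 0.21668919735544218 0.22128564671222747 180.8859545609693 172.87538219026953
handle yaw -0.3567657749489693 87.56143329880429 87
handle yaw -0.06135957502026535 84.16410449477162 154
```

```bash
cat > go.py <<'E'
import sys,numpy as np
from plant import get_obs
from scipy.spatial.transform import Rotation as Ro
# usage: go.py x y graspz yaw ... : shift/turn from the present measured pose
o=get_obs();R=Ro.from_euler("xyz",o["tcp_rot"]);p=o["tool_pos"]
print("t %.2f"%o["time"],"grasp",(p+R.as_matrix()[:,2]*159).round(1),"rpy",o["tcp_rot"].round(4),"F",o["contact_force"].round(1),"w %.1f"%o["grip_width"])
a=list(map(float,sys.argv[1:]))
for i in range(0,len(a),4):
    x,y,z,w=a[i:i+4];T=Ro.from_euler("xyz",[np.pi,0,w])
    d=R.inv().apply(np.array([x,y,z+159])-p)/1000;print(a[i:i+4],"shift",d.round(4),"turn",(R.inv()*T).as_rotvec().round(4),"rows>=%.1f"%(np.linalg.norm(d)/.0417))
E
python3 -m pendant '[[[0.6685,-0.404,0],[0,0,0.327],0.0918],[[0.6685,-0.404,0],[0,0,0.327],0.0918],[[0.6685,-0.404,0],[0,0,0.327],0.0918],[[0.6685,-0.404,0],[0,0,0.327],0.0918],[[0.6685,-0.404,0],[0,0,0.327],0.0918],[[0.6685,-0.404,0],[0,0,0.327],0.0918],[[0.6685,-0.404,0],[0,0,0.327],0.0918],[[0.6685,-0.404,0],[0,0,0.327],0.0918],[[0.6685,-0.404,0],[0,0,0.327],0.0918],[[0.6685,-0.404,0],[0,0,0.327],0.0918]]'
python3 go.py 672 100 200 0; python3 go.py 672 100 200 0
```

```text
time: 0.93
tool_pos: [435.4, -179.8, 404.6]
tcp_rot: [-3.142, 0.0, -0.0]
contact_force: [1.3, -0.4, -0.3]
grip_width: 91.6
t 0.93 grasp [ 435.4 -179.8  245.6] rpy [-3.1416e+00  3.0000e-04 -3.0000e-04] F [ 1.3 -0.4 -0.3] w 91.6
[672.0, 100.0, 200.0, 0.0] shift [ 0.2365 -0.2799  0.0456] turn [-0.      0.0003 -0.0003] rows>=8.9
t 0.93 grasp [ 435.4 -179.8  245.6] rpy [-3.1416e+00  3.0000e-04 -3.0000e-04] F [ 1.3 -0.4 -0.3] w 91.6
[672.0, 100.0, 200.0, 0.0] shift [ 0.2365 -0.2799  0.0456] turn [-0.      0.0003 -0.0003] rows>=8.9
```

```bash
python3 -m pendant '[[[0.2355,-0.279,0.04],[0,0,0],0.0918],[[0.2355,-0.279,0.04],[0,0,0],0.0918],[[0.2355,-0.279,0.04],[0,0,0],0.0918],[[0.2355,-0.279,0.04],[0,0,0],0.0918],[[0.2355,-0.279,0.04],[0,0,0],0.0918],[[0.2355,-0.279,0.04],[0,0,0],0.0918],[[0.2355,-0.279,0.04],[0,0,0],0.0918],[[0.2355,-0.279,0.04],[0,0,0],0.0918],[[0.2355,-0.279,0.04],[0,0,0],0.0918],[[0.2355,-0.279,0.04],[0,0,0],0.0918]]'
python3 go.py 672 100 55 0
python3 - <<'E'
from plant import *
from h import *
c=capture("wrist");np.savez("pics/w1.npz",**c);im=c["color"][:,:,::-1].copy()
for z,r in MOD["tumbler"]: cv2.polylines(im,[proj(c,circ(672,100,z,r)).round().astype(np.int32)],True,(0,255,0) if z else (0,0,255),1)
cv2.imwrite("pics/w1.png",im)
E
```

```text
time: 1.77
tool_pos: [672.2, 102.4, 361.6]
tcp_rot: [-3.14, 0.002, 0.005]
contact_force: [-0.6, -0.8, 0.1]
grip_width: 91.7
t 1.77 grasp [671.9 102.6 202.6] rpy [-3.1398e+00  2.0000e-03  4.6000e-03] F [-0.6 -0.8  0.1] w 91.7
[672.0, 100.0, 55.0, 0.0] shift [1.000e-04 2.600e-03 1.476e-01] turn [-0.0018  0.002   0.0046] rows>=3.5
```

View pics/w1.png

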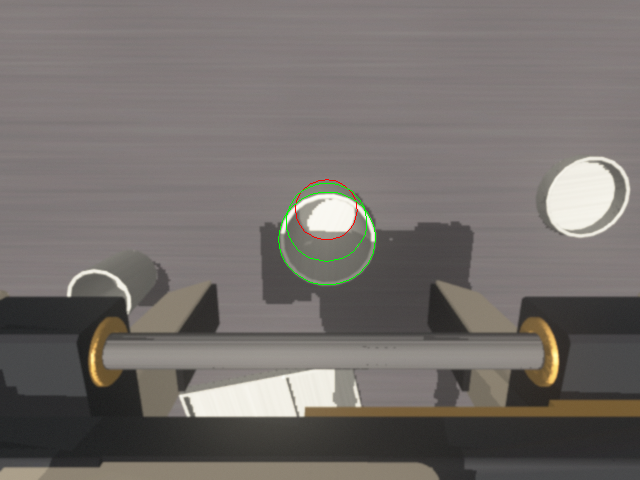

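The overlay (green rim about (327,239)) coincides with the tall tumbler, so its position is confirmed. I'll grasp it there.

```bash
python3 -m pendant '[[[0,0.0015,0.147],[0,0,0],0.0918],[[0,0.0015,0.147],[0,0,0],0.0918],[[0,0.0015,0.147],[0,0,0],0.0918],[[0,0.0015,0.147],[0,0,0],0.0918],[[0,0.0015,0.147],[0,0,0],0.0918],[[0,0.0015,0.147],[0,0,0],0.04],[[0,0.0015,0.147],[0,0,0],0.04],[[0,0.0015,0.147],[0,0,0],0.04],[[0,0.0015,0.147],[0,0,0],0.04],[[0,0.0015,0.147],[0,0,0],0.04]]'
python3 -m pendant '[[[0,0,0],[0,0,0],0.04],[[0,0,0],[0,0,0],0.04],[[0,0,0],[0,0,0],0.04],[[0,0,0],[0,0,0],0.04]]'
python3 go.py 476.5 -158 210 0
```

```text
time: 2.65
tool_pos: [670.6, 95.9, 219.9]
tcp_rot: [-3.141, -0.003, -0.0]
contact_force: [-0.4, 1.3, 1.6]
grip_width: 63.5
time: 2.98
tool_pos: [670.6, 96.1, 219.8]
tcp_rot: [-3.141, -0.003, 0.0]
contact_force: [-0.5, 1.2, 6.2]
grip_width: 62.7
t 2.98 grasp [671.2  96.1  60.8] rpy [-3.1412e+00 -3.4000e-03  1.0000e-04] F [-0.5  1.2  6.2] w 62.7
[476.5, -158.0, 210.0, 0.0] shift [-0.1936  0.254  -0.15  ] turn [-0.0003 -0.0034  0.0001] rows>=8.5
```

```bash
python3 -m pendant '[[[0,0,-0.04],[0,0,0],0.04],[[-0.02,0.025,-0.065],[0,0,0],0.04],[[-0.194,0.254,-0.065],[0,0,0],0.04],[[-0.194,0.254,-0.065],[0,0,0],0.04],[[-0.194,0.254,-0.065],[0,0,0],0.04],[[-0.194,0.254,-0.065],[0,0,0],0.04],[[-0.194,0.254,-0.065],[0,0,0],0.04],[[-0.194,0.254,-0.065],[0,0,0],0.04],[[-0.194,0.254,-0.065],[0,0,0],0.04],[[-0.194,0.254,-0.065],[0,0,0],0.04]]'
python3 -m pendant '[[[0,0,0],[0,0,0],0.04],[[0,0,0],[0,0,0],0.04],[[0,0,0],[0,0,0],0.04],[[0,0,0],[0,0,0],0.04]]'
python3 go.py 476.5 -158 65 0
python3 - <<'E'
from plant import *
from h import *
c=capture("wrist");cv2.imwrite("pics/w2.png",c["color"][:,:,::-1]);np.savez("pics/w2.npz",**c)
E
```

```text
time: 3.82
tool_pos: [472.8, -162.4, 283.0]
tcp_rot: [3.14, 0.002, -0.005]
contact_force: [0.4, 0.0, -0.4]
grip_width: 62.9
time: 4.15
tool_pos: [476.7, -157.3, 282.7]
tcp_rot: [3.142, -0.0, 0.002]
contact_force: [0.5, -0.5, -1.2]
grip_width: 62.2
t 4.15 grasp [ 476.7 -157.3  123.7] rpy [ 3.1415e+00 -2.0000e-04  1.7000e-03] F [ 0.5 -0.5 -1.2] w 62.2
[476.5, -158.0, 65.0, 0.0] shift [-0.0002  0.0007  0.0587] turn [ 0.0001 -0.0002  0.0017] rows>=1.4
```

View pics/w2.png

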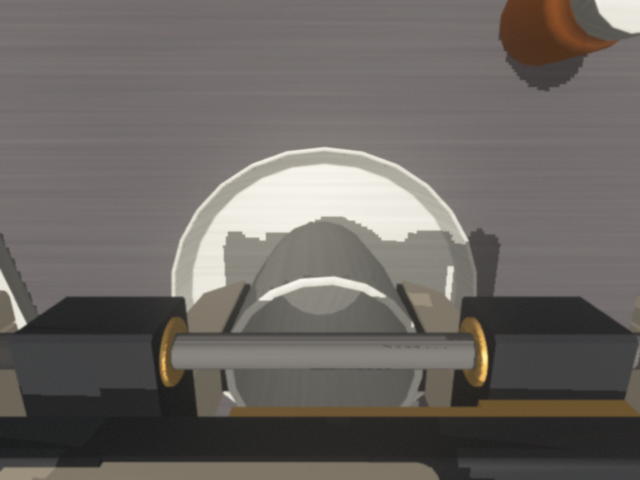

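```bash
python3 -m pendant '[[[0,0.0005,0.03],[0,0,0],0.04],[[0,0.0005,0.045],[0,0,0],0.04],[[0,0.0005,0.053],[0,0,0],0.04],[[0,0.0005,0.055],[0,0,0],0.04],[[0,0.0005,0.057],[0,0,0],0.04],[[0,0.0005,0.059],[0,0,0],0.04],[[0,0.0005,0.059],[0,0,0],0.04],[[0,0.0005,0.059],[0,0,0],0.04]]'
python3 go.py 476.5 -158 65 0
```

```text
time: 4.87
tool_pos: [476.3, -158.8, 224.4]
tcp_rot: [3.141, -0.001, -0.0]
contact_force: [0.0, 0.7, -1.2]
grip_width: 62.5
t 4.87 grasp [ 476.5 -158.9   65.4] rpy [ 3.1409e+00 -1.1000e-03 -1.0000e-04] F [ 0.   0.7 -1.2] w 62.5
[476.5, -158.0, 65.0, 0.0] shift [ 0.0002 -0.0008  0.0004] turn [ 0.0007 -0.0011 -0.0001] rows>=0.0
```

```bash
python3 -m pendant '[[[0,0,0.001],[0,0,0],0.04],[[0,0,0.0015],[0,0,0],0.04],[[0,0,0.0015],[0,0,0],0.04]]'
python3 -m pendant '[[[0,0,0.001],[0,0,0],0.04],[[0,0,0.0015],[0,0,0],0.04],[[0,0,0.0015],[0,0,0],0.04]]'
python3 -m pendant '[[[0,0,0.001],[0,0,0],0.04],[[0,0,0.001],[0,0,0],0.04],[[0,0,0.001],[0,0,0],0.04]]'
```

```text
time: 5.12
tool_pos: [476.3, -158.9, 222.8]
tcp_rot: [3.141, -0.001, -0.0]
contact_force: [-0.8, 0.7, 3.2]
grip_width: 62.7
time: 5.37
tool_pos: [476.3, -158.7, 222.6]
tcp_rot: [3.141, -0.002, -0.0]
contact_force: [-3.4, 2.9, 17.0]
grip_width: 62.8
time: 5.62
tool_pos: [476.3, -158.4, 222.3]
tcp_rot: [3.141, -0.002, -0.0]
contact_force: [-5.6, 5.8, 23.5]
grip_width: 62.4
```

```bash
python3 -m pendant '[[[0,0,-0.002],[0,0,0],0.04],[[0,0,-0.002],[0,0,0],0.09],[[0,0,-0.002],[0,0,0],0.09],[[0,0,-0.002],[0,0,0],0.09],[[0,0,-0.002],[0,0,0],0.09],[[0,0,-0.03],[0,0,0],0.09],[[0,0,-0.07],[0,0,0],0.09],[[0,0,-0.1],[0,0,0],0.09]]'
python3 go.py 503 445 140 0
```

```text
time: 6.28
tool_pos: [476.2, -158.8, 321.2]
tcp_rot: [-3.141, 0.0, -0.0]
contact_force: [1.8, -0.2, 1.0]
grip_width: 89.8
t 6.28 grasp [ 476.1 -158.8  162.2] rpy [-3.1414e+00  5.0000e-04 -3.0000e-04] F [ 1.8 -0.2  1. ] w 89.8
[503.0, 445.0, 140.0, 0.0] shift [ 0.0267 -0.6038  0.0223] turn [-0.0002  0.0005 -0.0003] rows>=14.5
```

```bash
python3 -m pendant '[[[0.018,-0.4,0],[0,0,0],0.09],[[0.018,-0.4,0],[0,0,0],0.09],[[0.018,-0.4,0],[0,0,0],0.09],[[0.018,-0.4,0],[0,0,0],0.09],[[0.018,-0.4,0],[0,0,0],0.09],[[0.018,-0.4,0],[0,0,0],0.09],[[0.018,-0.4,0],[0,0,0],0.09],[[0.018,-0.4,0],[0,0,0],0.09],[[0.018,-0.4,0],[0,0,0],0.09],[[0.018,-0.4,0],[0,0,0],0.09]]'
python3 -m pendant '[[[0.009,-0.204,0],[0,0,0],0.09],[[0.009,-0.204,0],[0,0,0],0.09],[[0.009,-0.204,0],[0,0,0],0.09],[[0.009,-0.204,0],[0,0,0],0.09],[[0.009,-0.204,0],[0,0,0],0.09],[[0.009,-0.204,0],[0,0,0],0.09],[[0.009,-0.204,0],[0,0,0],0.09],[[0.009,-0.204,0],[0,0,0],0.09],[[0.009,-0.204,0],[0,0,0],0.09]]'
python3 go.py 503 445 22 0
python3 - <<'E'
from plant import *
from h import *
c=capture("wrist");np.savez("pics/w3.npz",**c);im=c["color"][:,:,::-1].copy()
for z,r in MOD["katori"]: cv2.polylines(im,[proj(c,circ(503,445,z,r)).round().astype(np.int32)],True,(0,255,0) if z else (0,0,255),1)
t=capture("top")["color"][:,:,::-1]
big=cv2.resize(t[210:320,270:390],(480,440)); im[:440//2,400:]=cv2.resize(big,(240,220))
cv2.imwrite("pics/w3.png",im)
E
```

```text
time: 7.12
tool_pos: [493.7, 244.8, 319.4]
tcp_rot: [-3.141, 0.0, 0.002]
contact_force: [-0.1, -1.0, -0.3]
grip_width: 90.1
time: 7.87
tool_pos: [503.5, 444.1, 319.4]
tcp_rot: [3.141, 0.001, -0.001]
contact_force: [0.4, -1.3, 0.1]
grip_width: 90.1
t 7.87 grasp [503.4 443.9 160.4] rpy [ 3.1405e+00  7.0000e-04 -1.3000e-03] F [ 0.4 -1.3  0.1] w 90.1
[503.0, 445.0, 22.0, 0.0] shift [-0.0004 -0.0011  0.1384] turn [ 0.0011  0.0007 -0.0013] rows>=3.3
```

View pics/w3.png

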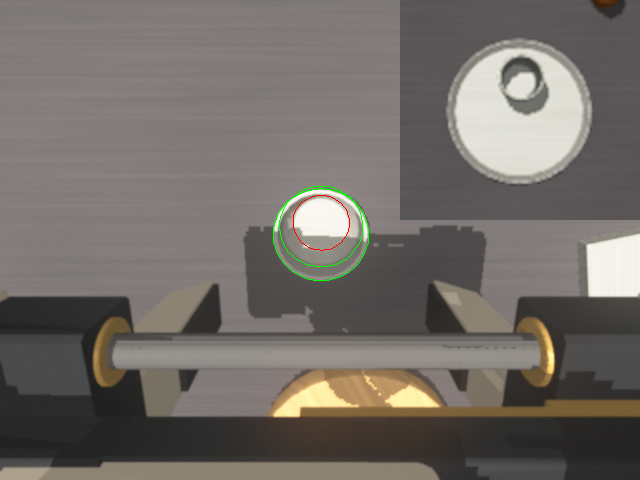

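The katori is under the overlay (rim at (321,234)), and the inset shows the tumbler standing on the thali. Next is the katori grasp.

```bash
python3 -m pendant '[[[0,-0.001,0.136],[0,0,0],0.09],[[0,-0.001,0.136],[0,0,0],0.09],[[0,-0.001,0.125],[0,0,0],0.09],[[0,-0.001,0.136],[0,0,0],0.09],[[0,-0.001,0.136],[0,0,0],0.09],[[0,-0.001,0.136],[0,0,0],0.09]]'
python3 -m pendant '[[[0,0,0],[0,0,0],0.04],[[0,0,0],[0,0,0],0.04],[[0,0,0],[0,0,0],0.04],[[0,0,0],[0,0,0],0.04],[[0,0,0],[0,0,0],0.04],[[0,0,0],[0,0,0],0.04],[[0,0,0],[0,0,0],0.04]]'
python3 go.py 388.5 -158 100 0
```

```text
time: 8.47
tool_pos: [503.8, 445.6, 184.3]
tcp_rot: [3.141, 0.0, -0.001]
contact_force: [0.2, -0.1, 0.4]
grip_width: 89.9
time: 9.05
tool_pos: [503.4, 446.2, 184.5]
tcp_rot: [-3.141, -0.001, -0.0]
contact_force: [-0.8, -1.8, 5.8]
grip_width: 64.7
t 9.05 grasp [503.5 446.3  25.5] rpy [-3.1413e+00 -9.0000e-04 -1.0000e-04] F [-0.8 -1.8  5.8] w 64.7
[388.5, -158.0, 100.0, 0.0] shift [-0.1148  0.6042 -0.0748] turn [-0.0003 -0.0009 -0.0001] rows>=14.9
```

```bash
python3 -m pendant '[[[0,0,-0.03],[0,0,0],0.04],[[0,0,-0.07],[0,0,0],0.04],[[-0.1,0.35,-0.1],[0,0,0],0.04],[[-0.1,0.35,-0.1],[0,0,0],0.04],[[-0.1,0.35,-0.1],[0,0,0],0.04],[[-0.1,0.35,-0.1],[0,0,0],0.04],[[-0.1,0.35,-0.1],[0,0,0],0.04],[[-0.1,0.35,-0.1],[0,0,0],0.04],[[-0.1,0.35,-0.1],[0,0,0],0.04],[[-0.1,0.35,-0.1],[0,0,0],0.04]]'
python3 go.py
python3 -m pendant '[[[-0.015,0.254,0],[0,0,0],0.04],[[-0.015,0.254,0],[0,0,0],0.04],[[-0.015,0.254,0],[0,0,0],0.04],[[-0.015,0.254,0],[0,0,0],0.04],[[-0.015,0.254,0],[0,0,0],0.04],[[-0.015,0.254,0],[0,0,0],0.04],[[-0.015,0.254,0],[0,0,0],0.04],[[-0.015,0.254,0],[0,0,0],0.04],[[-0.015,0.254,0],[0,0,0],0.04]]'
python3 go.py 388.5 -158 30 0
```

```text
time: 9.88
tool_pos: [410.8, 125.4, 281.1]
tcp_rot: [3.142, -0.0, 0.0]
contact_force: [1.1, -0.8, -0.0]
grip_width: 64.4
t 9.88 grasp [410.8 125.4 122.1] rpy [ 3.1416e+00 -2.0000e-04  3.0000e-04] F [ 1.1 -0.8 -0. ] w 64.4
time: 10.63
tool_pos: [396.6, -126.9, 280.9]
tcp_rot: [-3.141, 0.001, -0.002]
contact_force: [-0.2, 0.1, -0.6]
grip_width: 64.1
t 10.63 grasp [ 396.5 -126.8  121.9] rpy [-3.1408e+00  7.0000e-04 -1.7000e-03] F [-0.2  0.1 -0.6] w 64.1
[388.5, -158.0, 30.0, 0.0] shift [-0.008   0.0311  0.0919] turn [-0.0008  0.0007 -0.0017] rows>=2.3
```

```bash
python3 -m pendant '[[[-0.008,0.031,0],[0,0,0],0.04],[[-0.008,0.031,0.03],[0,0,0],0.04],[[-0.008,0.031,0.06],[0,0,0],0.04],[[-0.008,0.031,0.082],[0,0,0],0.04],[[-0.008,0.031,0.09],[0,0,0],0.04],[[-0.008,0.031,0.09],[0,0,0],0.04],[[-0.008,0.031,0.09],[0,0,0],0.04]]'
python3 go.py 388.5 -158 28.5 0
python3 -m pendant '[[[0,0,0.001],[0,0,0],0.04],[[0,0,0.0015],[0,0,0],0.04],[[0,0,0.0015],[0,0,0],0.04]]'
```

```text
time: 11.22
tool_pos: [389.3, -157.2, 191.4]
tcp_rot: [-3.141, 0.0, 0.002]
contact_force: [0.3, -0.6, -0.2]
grip_width: 63.8
t 11.22 grasp [ 389.2 -157.2   32.4] rpy [-3.1414e+00  3.0000e-04  1.8000e-03] F [ 0.3 -0.6 -0.2] w 63.8
[388.5, -158.0, 28.5, 0.0] shift [-0.0008  0.0008  0.0039] turn [-0.0002  0.0003  0.0018] rows>=0.1
time: 11.47
tool_pos: [389.2, -158.2, 190.5]
tcp_rot: [3.14, -0.002, 0.0]
contact_force: [0.2, -1.1, -0.5]
grip_width: 64.1
```

```bash
python3 -m pendant '[[[0,0,0.001],[0,0,0],0.04],[[0,0,0.0015],[0,0,0],0.04],[[0,0,0.0015],[0,0,0],0.04]]'
python3 -m pendant '[[[0,0,0.001],[0,0,0],0.04],[[0,0,0.0015],[0,0,0],0.04],[[0,0,0.0015],[0,0,0],0.04]]'
```

```text
time: 11.72
tool_pos: [388.8, -158.2, 188.3]
tcp_rot: [3.141, -0.0, -0.0]
contact_force: [0.5, 0.2, -1.4]
grip_width: 64.0
time: 11.97
tool_pos: [388.9, -158.2, 187.4]
tcp_rot: [3.141, -0.001, -0.0]
contact_force: [-2.3, 2.4, 11.8]
grip_width: 63.9
```

```bash
python3 -m pendant '[[[0,0,-0.001],[0,0,0],0.04],[[0,0,-0.001],[0,0,0],0.09],[[0,0,-0.001],[0,0,0],0.09],[[0,0,-0.001],[0,0,0],0.09],[[0,0,-0.001],[0,0,0],0.09],[[0,0,-0.03],[0,0,0],0.09],[[0,0,-0.07],[0,0,0],0.09],[[0,0,-0.11],[0,0,0],0.09],[[0,0,-0.14],[0,0,0],0.09],[[0,0,-0.14],[0,0,0],0.09]]'
python3 go.py 687 -115 140 1.79
```

```text
time: 12.8
tool_pos: [390.0, -158.8, 332.0]
tcp_rot: [3.136, -0.009, -0.0]
contact_force: [1.1, -0.2, 0.3]
grip_width: 89.7
t 12.80 grasp [ 391.5 -159.8  173. ] rpy [ 3.1357 -0.0092 -0.    ] F [ 1.1 -0.2  0.3] w 89.7
[687.0, -115.0, 140.0, 1.79] shift [ 0.2966 -0.0441  0.0355] turn [ 1.25e-02 -1.30e-03 -1.79e+00] rows>=7.2
```

```bash
python3 -m pendant '[[[0.298,-0.043,0],[0,0,-1.2],0.09],[[0.298,-0.043,0],[0,0,-1.2],0.09],[[0.298,-0.043,0],[0,0,-1.2],0.09],[[0.298,-0.043,0],[0,0,-1.2],0.09],[[0.298,-0.043,0],[0,0,-1.2],0.09],[[0.298,-0.043,0],[0,0,-1.2],0.09],[[0.298,-0.043,0],[0,0,-1.2],0.09],[[0.298,-0.043,0],[0,0,-1.2],0.09],[[0.298,-0.043,0],[0,0,-1.2],0.09],[[0.298,-0.043,0],[0,0,-1.2],0.09]]'
python3 -m pendant '[[[0,0,0],[0,0,-0.59],0.09],[[0,0,0],[0,0,-0.59],0.09],[[0,0,0],[0,0,-0.59],0.09],[[0,0,0],[0,0,-0.59],0.09],[[0,0,0],[0,0,-0.59],0.09],[[0,0,0],[0,0,-0.59],0.09],[[0,0,0],[0,0,-0.59],0.09]]'
python3 go.py 687 -115 20 1.79
python3 - <<'E'
from plant import *
from h import *
c=capture("wrist");np.savez("pics/w4.npz",**c);im=c["color"][:,:,::-1].copy()
for z,r in MOD["dish"]: cv2.polylines(im,[proj(c,circ(687,-115,z,r)).round().astype(np.int32)],True,(0,255,0) if z else (0,0,255),1)
t=capture("scene")["color"][:,:,::-1]
im[:200,440:]=cv2.resize(t[170:270,235:335],(200,200)); 
cv2.imwrite("pics/w4.png",im)
E
```

```text
time: 13.63
tool_pos: [687.6, -114.7, 324.1]
tcp_rot: [-3.139, 0.0, 1.207]
contact_force: [-0.3, -0.1, 0.4]
grip_width: 90.1
time: 14.22
tool_pos: [686.8, -115.2, 325.6]
tcp_rot: [-3.14, -0.001, 1.787]
contact_force: [0.2, 1.0, 0.2]
grip_width: 89.6
t 14.22 grasp [ 686.6 -115.2  166.6] rpy [-3.1403e+00 -6.0000e-04  1.7869e+00] F [0.2 1.  0.2] w 89.6
[687.0, -115.0, 20.0, 1.79] shift [1.000e-04 5.000e-04 1.466e-01] turn [-0.0013 -0.0006 -0.0031] rows>=3.5
```

View pics/w4.png

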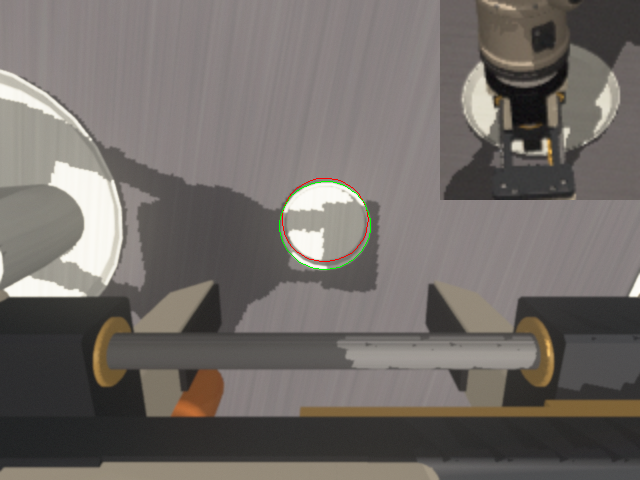

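The dish is aligned (rim (325,225)). I'll descend and grasp it.

```bash
python3 -m pendant '[[[0,0,0.04],[0,0,0],0.09],[[0,0,0.08],[0,0,0],0.09],[[0,0,0.11],[0,0,0],0.09],[[0,0,0.13],[0,0,0],0.09],[[0,0,0.14],[0,0,0],0.09],[[0,0,0.144],[0,0,0],0.09],[[0,0,0.144],[0,0,0],0.09],[[0,0,0.144],[0,0,0],0.09]]'
python3 -m pendant '[[[0,0,0],[0,0,0],0.05],[[0,0,0],[0,0,0],0.05],[[0,0,0],[0,0,0],0.05],[[0,0,0],[0,0,0],0.05],[[0,0,0],[0,0,0],0.05],[[0,0,0],[0,0,0],0.05],[[0,0,0],[0,0,0],0.05]]'
python3 go.py 434 175.5 100 1.79
```

```text
time: 14.98
tool_pos: [687.5, -115.4, 184.2]
tcp_rot: [3.139, 0.001, 1.789]
contact_force: [0.7, -0.8, 0.3]
grip_width: 89.9
time: 15.57
tool_pos: [687.1, -115.3, 183.4]
tcp_rot: [3.14, 0.001, 1.79]
contact_force: [-1.3, 0.3, 6.1]
grip_width: 66.5
t 15.57 grasp [ 687.2 -115.3   24.4] rpy [3.1405e+00 6.0000e-04 1.7897e+00] F [-1.3  0.3  6.1] w 66.5
[434.0, 175.5, 100.0, 1.79] shift [ 0.3387 -0.1838 -0.076 ] turn [ 0.0011  0.0006 -0.0003] rows>=9.4
```

```bash
python3 -m pendant '[[[0,0,-0.03],[0,0,0],0.05],[[0,0,-0.065],[0,0,0],0.05],[[0.27,-0.147,-0.076],[0,0,0],0.05],[[0.27,-0.147,-0.076],[0,0,0],0.05],[[0.27,-0.147,-0.076],[0,0,0],0.05],[[0.27,-0.147,-0.076],[0,0,0],0.05],[[0.27,-0.147,-0.076],[0,0,0],0.05],[[0.27,-0.147,-0.076],[0,0,0],0.05],[[0.27,-0.147,-0.076],[0,0,0],0.05],[[0.27,-0.147,-0.076],[0,0,0],0.05]]'
python3 -m pendant '[[[0.0687,-0.0368,0],[0,0,0],0.05],[[0.0687,-0.0368,0],[0,0,0],0.05],[[0.0687,-0.0368,0],[0,0,0],0.05],[[0.0687,-0.0368,0],[0,0,0],0.05],[[0.0687,-0.0368,0],[0,0,0],0.05]]'
python3 go.py 434 175.5 29 1.79
python3 - <<'E'
from plant import *
from h import *
c=capture("wrist");np.savez("pics/w5.npz",**c);im=c["color"][:,:,::-1].copy()
cs,sn=np.cos(.219),np.sin(.219)
W=lambda x,y,z:(421.5+cs*x-sn*y,139.5+sn*x+cs*y,z)
for q in([(-90,-86),(90,-86),(90,86),(-90,86)],[(-87,-19.5),(87,-19.5),(87,-19.5)]): cv2.polylines(im,[proj(c,[W(*k,12) for k in q]).round().astype(np.int32)],True,(0,255,0),1)
p=W(20,32.5,3);cv2.polylines(im,[proj(c,circ(p[0],p[1],3,34)).round().astype(np.int32)],True,(0,0,255),1)
t=capture("scene")["color"][:,:,::-1]
im[:200,440:]=cv2.resize(t[170:270,235:335],(200,200)); 
cv2.imwrite("pics/w5.png",im)
E
```

```text
time: 16.4
tool_pos: [480.9, 119.2, 258.2]
tcp_rot: [-3.138, -0.001, 1.792]
contact_force: [0.2, -0.0, -1.6]
grip_width: 66.2
time: 16.82
tool_pos: [434.1, 175.5, 258.6]
tcp_rot: [3.141, 0.0, 1.791]
contact_force: [0.8, -0.5, -0.1]
grip_width: 66.6
t 16.82 grasp [434.2 175.4  99.6] rpy [3.1410e+00 4.0000e-04 1.7906e+00] F [ 0.8 -0.5 -0.1] w 66.6
[434.0, 175.5, 29.0, 1.79] shift [ 0.0001 -0.0002  0.0706] turn [0.0006 0.0004 0.0006] rows>=1.7
```

View pics/w5.png

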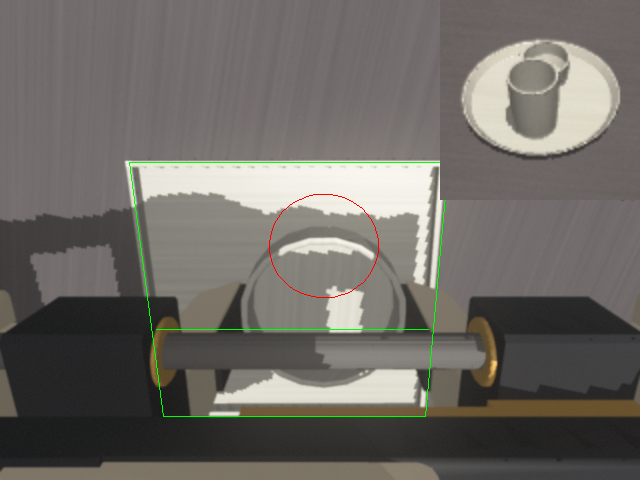

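```bash
python3 -m pendant '[[[0,0,0.03],[0,0,0],0.05],[[0,0,0.055],[0,0,0],0.05],[[0,0,0.066],[0,0,0],0.05],[[0,0,0.069],[0,0,0],0.05],[[0,0,0.07],[0,0,0],0.05],[[0,0,0.07],[0,0,0],0.05],[[0,0,0.07],[0,0,0],0.05]]'
python3 -m pendant '[[[0,0,0.001],[0,0,0],0.05],[[0,0,0.0015],[0,0,0],0.05],[[0,0,0.0015],[0,0,0],0.05]]'
python3 -m pendant '[[[0,0,0.001],[0,0,0],0.05],[[0,0,0.0015],[0,0,0],0.05],[[0,0,0.0015],[0,0,0],0.05]]'
```

```text
time: 17.5
tool_pos: [434.5, 175.2, 189.4]
tcp_rot: [3.14, 0.0, 1.789]
contact_force: [0.1, 0.7, -1.5]
grip_width: 66.1
time: 17.75
tool_pos: [434.0, 175.5, 187.5]
tcp_rot: [3.141, 0.0, 1.79]
contact_force: [-0.1, -0.3, -1.0]
grip_width: 66.5
time: 18.0
tool_pos: [433.9, 175.5, 186.4]
tcp_rot: [3.141, 0.0, 1.79]
contact_force: [-1.5, -0.2, 7.5]
grip_width: 66.8
```

```bash
python3 -m pendant '[[[0,0,-0.001],[0,0,0],0.05],[[0,0,-0.001],[0,0,0],0.078],[[0,0,-0.001],[0,0,0],0.078],[[0,0,-0.001],[0,0,0],0.078],[[0,0,-0.001],[0,0,0],0.078],[[0,0,-0.03],[0,0,0],0.078],[[0,0,-0.07],[0,0,0],0.09],[[0,0,-0.11],[0,0,0],0.09],[[0,0,-0.14],[0,0,0],0.09],[[0,0,-0.14],[0,0,0],0.09]]'
python3 go.py 608 -284 165 1.79
```

```text
time: 18.83
tool_pos: [435.2, 175.9, 331.3]
tcp_rot: [3.13, 0.0, 1.79]
contact_force: [0.6, -0.5, 0.1]
grip_width: 89.5
t 18.83 grasp [436.9 176.2 172.3] rpy [3.1304 0.     1.79  ] F [ 0.6 -0.5  0.1] w 89.5
[608.0, -284.0, 165.0, 1.79] shift [-0.4864  0.0686  0.0081] turn [ 0.0112  0.     -0.    ] rows>=11.8
```

```bash
python3 -m pendant '[[[-0.36,0.052,0],[0,0,0],0.09],[[-0.36,0.052,0],[0,0,0],0.09],[[-0.36,0.052,0],[0,0,0],0.09],[[-0.36,0.052,0],[0,0,0],0.09],[[-0.36,0.052,0],[0,0,0],0.09],[[-0.36,0.052,0],[0,0,0],0.09],[[-0.36,0.052,0],[0,0,0],0.09],[[-0.36,0.052,0],[0,0,0],0.09],[[-0.36,0.052,0],[0,0,0],0.09],[[-0.36,0.052,0],[0,0,0],0.09]]'
python3 -m pendant '[[[-0.1263,0.0179,0],[0,0,0],0.09],[[-0.1263,0.0179,0],[0,0,0],0.09],[[-0.1263,0.0179,0],[0,0,0],0.09],[[-0.1263,0.0179,0],[0,0,0],0.09],[[-0.1263,0.0179,0],[0,0,0],0.09],[[-0.1263,0.0179,0],[0,0,0],0.09],[[-0.1263,0.0179,0],[0,0,0],0.09]]'
python3 go.py 608 -284 50 1.79
python3 - <<'E'
from plant import *
from h import *
c=capture("wrist");im=c["color"][:,:,::-1].copy()
for z,r in MOD["jar"]: cv2.polylines(im,[proj(c,circ(608,-284,z,r)).round().astype(np.int32)],True,(0,255,0) if z else (0,0,255),1)
t=capture("top");np.savez("pics/top1.npz",**t);t=t["color"][:,:,::-1]
im[:240,400:]=cv2.resize(t[230:310,190:270],(240,240),interpolation=cv2.INTER_CUBIC)
cv2.imwrite("pics/w6.png",im)
E
```

```text
time: 19.67
tool_pos: [563.9, -170.1, 324.5]
tcp_rot: [3.141, 0.002, 1.785]
contact_force: [-0.7, 0.1, 0.3]
grip_width: 90.2
time: 20.25
tool_pos: [607.6, -282.5, 325.2]
tcp_rot: [-3.141, -0.001, 1.791]
contact_force: [-0.2, -0.2, 0.5]
grip_width: 90.2
t 20.25 grasp [ 607.4 -282.4  166.2] rpy [-3.1407e+00 -1.3000e-03  1.7910e+00] F [-0.2 -0.2  0.5] w 90.2
[608.0, -284.0, 50.0, 1.79] shift [-0.0017  0.0002  0.1162] turn [-0.0009 -0.0013  0.001 ] rows>=2.8
```

View pics/w6.png

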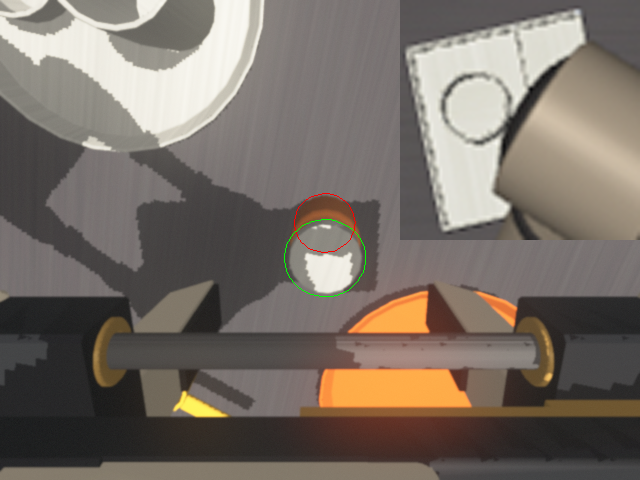

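Jar is aligned (lid (325,258)), and the inset shows the dish lying flat in the wide lane at about top pixel (215.7,266). I'll grasp the jar.

```bash
python3 -m pendant '[[[-0.001,0,0.04],[0,0,0],0.09],[[-0.001,0,0.08],[0,0,0],0.09],[[-0.001,0,0.105],[0,0,0],0.09],[[-0.001,0,0.113],[0,0,0],0.09],[[-0.001,0,0.113],[0,0,0],0.09],[[-0.001,0,0.113],[0,0,0],0.09]]'
python3 -m pendant '[[[0,0,0],[0,0,0],0.03],[[0,0,0],[0,0,0],0.03],[[0,0,0],[0,0,0],0.03],[[0,0,0],[0,0,0],0.03],[[0,0,0],[0,0,0],0.03],[[0,0,0],[0,0,0],0.03],[[0,0,0],[0,0,0],0.03],[[0,0,0],[0,0,0],0.03],[[0,0,0],[0,0,0],0.03]]'
python3 go.py 434 175.5 170 1.79
python3 - <<'E'
from h import *
from plant import *
t=load("top1");print(ray(t,(215.7,266),21))
g=cv2.cvtColor(t["color"],cv2.COLOR_RGB2GRAY)
h=hull(t,"dish",434,175.5,3);print(cen(h),ray(t,cen(h),12))
E
```

```text
time: 20.85
tool_pos: [608.5, -284.7, 214.1]
tcp_rot: [3.14, 0.001, 1.791]
contact_force: [0.5, -0.5, 0.8]
grip_width: 90.0
time: 21.6
tool_pos: [608.2, -285.0, 212.9]
tcp_rot: [3.141, 0.0, 1.79]
contact_force: [1.9, 0.6, 0.7]
grip_width: 47.2
t 21.60 grasp [ 608.3 -285.1   53.9] rpy [3.1408e+00 5.0000e-04 1.7898e+00] F [1.9 0.6 0.7] w 47.2
[434.0, 175.5, 170.0, 1.79] shift [ 0.4873 -0.0699 -0.1164] turn [ 0.0008  0.0005 -0.0002] rows>=12.1
[429.6738054  170.26137885]
[214.31463014 264.67117043] [434.00262595 175.7228308 ]
```

```bash
python3 -m pendant '[[[0,0,-0.03],[0,0,0],0.03],[[0,0,-0.07],[0,0,0],0.03],[[0.24,-0.034,-0.11],[0,0,0],0.03],[[0.24,-0.034,-0.11],[0,0,0],0.03],[[0.24,-0.034,-0.11],[0,0,0],0.03],[[0.24,-0.034,-0.11],[0,0,0],0.03],[[0.24,-0.034,-0.11],[0,0,0],0.03],[[0.24,-0.034,-0.11],[0,0,0],0.03],[[0.24,-0.034,-0.11],[0,0,0],0.03],[[0.24,-0.034,-0.11],[0,0,0],0.03]]'
python3 go.py 434 175.5 164 1.79
python3 - <<'E'
from plant import *
from h import *
t=capture("top");s=capture("scene");np.savez("pics/top2.npz",**t);np.savez("pics/scene2.npz",**s)
o=[]
for c in(t,s):
    g=proj(c,[[434,175.5,21]])[0].round()
    A=np.float32([[8,0,200-8*g[0]],[0,8,200-8*g[1]]])
    w=cv2.warpAffine(c["color"],A,(400,400),flags=cv2.INTER_CUBIC)[:,:,::-1].copy();
    k=proj(c,circ(434,175.5,21,34));cv2.polylines(w,[((k-g)*8+200).round().astype(np.int32)],True,(0,255,0),1)
    k=proj(c,circ(434,175.5,3,34));cv2.polylines(w,[((k-g)*8+200).round().astype(np.int32)],True,(0,0,255),1);o.append(w)
cv2.imwrite("pics/d.png",np.hstack(o))
E
```

```text
time: 22.43
tool_pos: [521.9, -56.3, 322.9]
tcp_rot: [-3.141, 0.0, 1.793]
contact_force: [0.9, -0.2, -1.7]
grip_width: 47.0
t 22.43 grasp [521.8 -56.4 163.9] rpy [-3.1412e+00  1.0000e-04  1.7931e+00] F [ 0.9 -0.2 -1.7] w 47.0
[434.0, 175.5, 164.0, 1.79] shift [ 2.455e-01 -3.460e-02 -1.000e-04] turn [-0.0004  0.0001  0.0031] rows>=5.9
```

View pics/d.png

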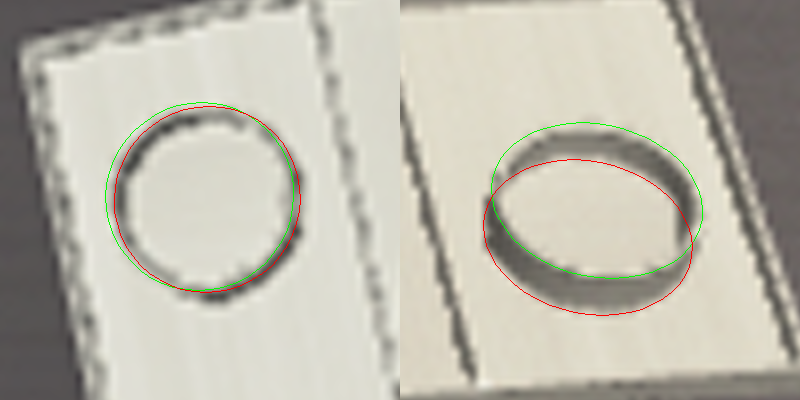

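Dish matches its intended place to about 2 mm in both views. Bringing the jar over.

```bash
python3 -m pendant '[[[0.245,-0.034,0],[0,0,0],0.03],[[0.245,-0.034,0],[0,0,0],0.03],[[0.245,-0.034,0],[0,0,0],0.03],[[0.245,-0.034,0],[0,0,0],0.03],[[0.245,-0.034,0],[0,0,0],0.03],[[0.245,-0.034,0],[0,0,0],0.03],[[0.245,-0.034,0],[0,0,0],0.03],[[0.245,-0.034,0.04],[0,0,0],0.03],[[0.245,-0.034,0.065],[0,0,0],0.03],[[0.245,-0.034,0.065],[0,0,0],0.03]]'
python3 -m pendant '[[[0,0,0],[0,0,0],0.03],[[0,0,0],[0,0,0],0.03],[[0,0,0],[0,0,0],0.03]]'
python3 go.py 433.5 175 62 1.79
```

```text
time: 23.37
tool_pos: [435.3, 172.6, 253.2]
tcp_rot: [-3.132, 0.0, 1.789]
contact_force: [-0.9, -0.5, -3.1]
grip_width: 47.3
time: 23.62
tool_pos: [437.3, 173.2, 259.0]
tcp_rot: [3.139, 0.0, 1.789]
contact_force: [-0.3, 0.8, -2.8]
grip_width: 47.0
t 23.62 grasp [437.7 173.3 100. ] rpy [3.1387e+00 1.0000e-04 1.7887e+00] F [-0.3  0.8 -2.8] w 47.0
[433.5, 175.0, 62.0, 1.79] shift [ 0.0025 -0.0034  0.038 ] turn [ 0.0029  0.0001 -0.0013] rows>=0.9
```

```bash
python3 -m pendant '[[[0.0025,-0.0034,0],[0,0,0],0.03],[[0.0025,-0.0034,0.01],[0,0,0],0.03],[[0.0025,-0.0034,0.02],[0,0,0],0.03],[[0.0025,-0.0034,0.03],[0,0,0],0.03],[[0.0025,-0.0034,0.034],[0,0,0],0.03],[[0.0025,-0.0034,0.035],[0,0,0],0.03],[[0.0025,-0.0034,0.035],[0,0,0],0.03],[[0.0025,-0.0034,0.035],[0,0,0],0.03]]'
python3 go.py 433.5 175 61 1.79
python3 -m pendant '[[[0,0,0.001],[0,0,0],0.03],[[0,0,0.0015],[0,0,0],0.03],[[0,0,0.0015],[0,0,0],0.03]]'
python3 -m pendant '[[[0,0,0.001],[0,0,0],0.03],[[0,0,0.0015],[0,0,0],0.03],[[0,0,0.0015],[0,0,0],0.03]]'
```

```text
time: 24.28
tool_pos: [432.6, 175.4, 223.3]
tcp_rot: [3.14, 0.0, 1.79]
contact_force: [-0.6, -0.0, -2.4]
grip_width: 47.1
t 24.28 grasp [432.8 175.4  64.3] rpy [3.1403e+00 1.0000e-04 1.7897e+00] F [-0.6 -0.  -2.4] w 47.1
[433.5, 175.0, 61.0, 1.79] shift [-0.0006  0.0008  0.0033] turn [ 0.0013  0.0001 -0.0003] rows>=0.1
time: 24.53
tool_pos: [432.4, 175.3, 221.3]
tcp_rot: [3.141, 0.0, 1.79]
contact_force: [-0.1, 0.1, -1.8]
grip_width: 47.4
time: 24.78
tool_pos: [432.4, 175.3, 219.8]
tcp_rot: [3.141, 0.0, 1.79]
contact_force: [-0.7, -0.1, 0.8]
grip_width: 47.0
```

```bash
python3 -m pendant '[[[0,0,-0.0005],[0,0,0],0.09],[[0,0,-0.0005],[0,0,0],0.09],[[0,0,-0.0005],[0,0,0],0.09],[[0,0,-0.0005],[0,0,0],0.09],[[0,0,-0.03],[0,0,0],0.09],[[0,0,-0.07],[0,0,0],0.09],[[0,0,-0.11],[0,0,0],0.09],[[0,0,-0.11],[0,0,0],0.09]]'
python3 -m pendant '[[[-0.39,-0.037,0],[0,0,1.2],0.09],[[-0.39,-0.037,0],[0,0,1.2],0.09],[[-0.39,-0.037,0],[0,0,1.2],0.09],[[-0.39,-0.037,0],[0,0,1.2],0.09],[[-0.39,-0.037,0],[0,0,1.2],0.09],[[-0.39,-0.037,0],[0,0,1.2],0.09],[[-0.39,-0.037,0],[0,0,1.2],0.09],[[-0.39,-0.037,0],[0,0,1.2],0.09],[[-0.39,-0.037,0],[0,0,1.2],0.09],[[-0.39,-0.037,0],[0,0,1.2],0.09]]'
python3 go.py 508.5 -429 170 -0.357
```

```text
time: 25.45
tool_pos: [434.0, 175.8, 336.3]
tcp_rot: [3.129, 0.0, 1.79]
contact_force: [1.8, 1.3, 0.9]
grip_width: 89.4
time: 26.28
tool_pos: [481.1, -218.2, 329.6]
tcp_rot: [3.139, 0.0, 0.58]
contact_force: [-0.2, -0.5, -0.6]
grip_width: 89.9
t 26.28 grasp [ 481.3 -218.5  170.6] rpy [3.1389e+00 1.0000e-04 5.8020e-01] F [-0.2 -0.5 -0.6] w 89.9
[508.5, -429.0, 170.0, -0.357] shift [-0.0926  0.1914  0.0011] turn [ 0.0025 -0.0012  0.9372] rows>=5.1
```

```bash
python3 -m pendant '[[[-0.0926,0.191,0],[0,0,0.944],0.09],[[-0.0926,0.191,0],[0,0,0.944],0.09],[[-0.0926,0.191,0],[0,0,0.944],0.09],[[-0.0926,0.191,0],[0,0,0.944],0.09],[[-0.0926,0.191,0],[0,0,0.944],0.09],[[-0.0926,0.191,0],[0,0,0.944],0.09],[[-0.0926,0.191,0],[0,0,0.944],0.09],[[-0.0926,0.191,0],[0,0,0.944],0.09],[[-0.0926,0.191,0],[0,0,0.944],0.09],[[-0.0926,0.191,0],[0,0,0.944],0.09]]'
python3 go.py 508.5 -429 33 -0.357
python3 - <<'E'
from plant import *
from h import *
c=capture("wrist");im=c["color"][:,:,::-1].copy()
for z,r in MOD["cup"]: cv2.polylines(im,[proj(c,circ(508.5,-429,z,r)).round().astype(np.int32)],True,(0,255,0) if z else (0,0,255),1)
u=np.array([np.cos(.357),-np.sin(.357)]);n=np.array([-u[1],u[0]]);o=np.array([508.5,-429])
q=[[*(o+a*u+b*n),44] for a,b in((22,-7),(85,-7),(85,7),(22,7))]
cv2.polylines(im,[proj(c,q).round().astype(np.int32)],True,(255,0,0),1)
t=capture("scene");np.savez("pics/scene3.npz",**t);t=t["color"][:,:,::-1]
im[:240,400:]=cv2.resize(t[160:280,345:465],(240,240),interpolation=cv2.INTER_CUBIC)
cv2.imwrite("pics/w7.png",im)
E
```

```text
time: 27.12
tool_pos: [510.2, -423.6, 329.4]
tcp_rot: [-3.141, 0.0, -0.352]
contact_force: [-0.0, 0.2, -0.2]
grip_width: 90.2
t 27.12 grasp [ 510.1 -423.6  170.4] rpy [-3.1415e+00  4.0000e-04 -3.5180e-01] F [-0.   0.2 -0.2] w 90.2
[508.5, -429.0, 33.0, -0.357] shift [0.0003 0.0056 0.1374] turn [-0.0001  0.0004  0.0052] rows>=3.3
```

View pics/w7.png

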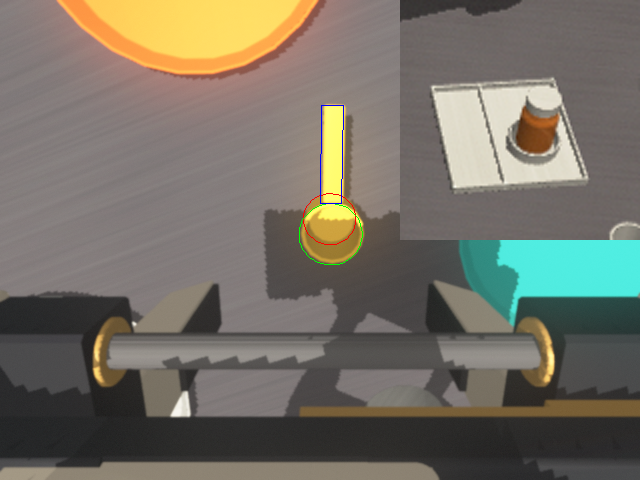

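Scoop and handle match the overlay (cup (331,234)); inset shows the jar standing in the dish.

```bash
python3 -m pendant '[[[0,0,0.04],[0,0,0],0.09],[[0,0,0.075],[0,0,0],0.09],[[0,0,0.085],[0,0,0],0.09],[[0,0,0.085],[0,0,0],0.09],[[0,0,0.085],[0,0,0],0.09]]'
python3 go.py 508.5 -429 38 -0.357
```

```text
time: 27.63
tool_pos: [510.6, -423.8, 245.4]
tcp_rot: [3.141, -0.0, -0.353]
contact_force: [0.2, -0.0, 0.7]
grip_width: 89.9
t 27.63 grasp [ 510.6 -423.9   86.4] rpy [ 3.1413e+00 -5.0000e-04 -3.5330e-01] F [ 0.2 -0.   0.7] w 89.9
[508.5, -429.0, 38.0, -0.357] shift [-0.0002  0.0056  0.0484] turn [ 0.0003 -0.0005  0.0037] rows>=1.2
```

```bash
python3 -m pendant '[[[0,0.0056,0],[0,0,0.004],0.09],[[0,0.0056,0.03],[0,0,0.004],0.09],[[0,0.0056,0.048],[0,0,0.004],0.09],[[0,0.0056,0.048],[0,0,0.004],0.09],[[0,0.0056,0.048],[0,0,0.004],0.09]]'
python3 -m pendant '[[[0,0,0],[0,0,0],0.03],[[0,0,0],[0,0,0],0.03],[[0,0,0],[0,0,0],0.03],[[0,0,0],[0,0,0],0.03],[[0,0,0],[0,0,0],0.03],[[0,0,0],[0,0,0],0.03],[[0,0,0],[0,0,0],0.03],[[0,0,0],[0,0,0],0.03],[[0,0,0],[0,0,0],0.03]]'
python3 go.py 379 77 165 0.219
```

```text
time: 28.05
tool_pos: [508.4, -429.5, 197.9]
tcp_rot: [3.141, -0.001, -0.358]
contact_force: [0.1, 1.4, -0.0]
grip_width: 90.2
time: 28.8
tool_pos: [508.3, -428.9, 196.7]
tcp_rot: [3.141, -0.0, -0.358]
contact_force: [-0.8, 0.8, 0.7]
grip_width: 43.7
t 28.80 grasp [ 508.3 -429.    37.7] rpy [ 3.1415e+00 -1.0000e-04 -3.5820e-01] F [-0.8  0.8  0.7] w 43.7
[379.0, 77.0, 165.0, 0.219] shift [-0.2985 -0.4285 -0.1274] turn [ 2.000e-04 -0.000e+00 -5.772e-01] rows>=12.9
```

```bash
python3 -m pendant '[[[0,0,-0.03],[0,0,0],0.03],[[0,0,-0.07],[0,0,0],0.03],[[0,0,-0.11],[0,0,-0.1],0.03],[[-0.17,-0.245,-0.127],[0,0,-0.577],0.03],[[-0.17,-0.245,-0.127],[0,0,-0.577],0.03],[[-0.17,-0.245,-0.127],[0,0,-0.577],0.03],[[-0.17,-0.245,-0.127],[0,0,-0.577],0.03],[[-0.17,-0.245,-0.127],[0,0,-0.577],0.03],[[-0.17,-0.245,-0.127],[0,0,-0.577],0.03],[[-0.17,-0.245,-0.127],[0,0,-0.577],0.03]]'
python3 go.py 379 77 165 0.219
```

```text
time: 29.63
tool_pos: [435.7, -144.9, 323.3]
tcp_rot: [3.142, -0.0, 0.218]
contact_force: [1.0, 0.5, -0.2]
grip_width: 43.2
t 29.63 grasp [ 435.7 -144.9  164.3] rpy [ 3.1415e+00 -2.0000e-04  2.1840e-01] F [ 1.   0.5 -0.2] w 43.2
[379.0, 77.0, 165.0, 0.219] shift [-0.0073 -0.2289 -0.0007] turn [ 0.0001 -0.0002 -0.0006] rows>=5.5
```

```bash
python3 -m pendant '[[[-0.0073,-0.228,0],[0,0,0],0.03],[[-0.0073,-0.228,0],[0,0,0],0.03],[[-0.0073,-0.228,0],[0,0,0],0.03],[[-0.0073,-0.228,0],[0,0,0],0.03],[[-0.0073,-0.228,0],[0,0,0],0.03],[[-0.0073,-0.228,0],[0,0,0],0.03],[[-0.0073,-0.228,0],[0,0,0],0.03],[[-0.0073,-0.228,0],[0,0,0],0.03],[[-0.0073,-0.228,0.04],[0,0,0],0.03],[[-0.0073,-0.228,0.04],[0,0,0],0.03]]'
python3 -m pendant '[[[0,0,0],[0,0,0],0.03],[[0,0,0],[0,0,0],0.03],[[0,0,0],[0,0,0],0.03]]'
python3 go.py 379 77 41 0.219
```

```text
time: 30.47
tool_pos: [379.0, 73.6, 279.5]
tcp_rot: [-3.14, 0.007, 0.218]
contact_force: [-1.6, -1.2, -2.0]
grip_width: 42.8
time: 30.72
tool_pos: [380.7, 73.8, 284.4]
tcp_rot: [3.141, -0.002, 0.218]
contact_force: [0.8, -0.2, -0.1]
grip_width: 43.2
t 30.72 grasp [381.   73.8 125.4] rpy [ 3.141e+00 -1.800e-03  2.176e-01] F [ 0.8 -0.2 -0.1] w 43.2
[379.0, 77.0, 41.0, 0.219] shift [-0.0011 -0.0036  0.0844] turn [ 0.0006 -0.0018 -0.0014] rows>=2.0
```

```bash
python3 -m pendant '[[[-0.001,-0.0036,0],[0,0,0],0.03],[[-0.001,-0.0036,0.03],[0,0,0],0.03],[[-0.001,-0.0036,0.055],[0,0,0],0.03],[[-0.001,-0.0036,0.072],[0,0,0],0.03],[[-0.001,-0.0036,0.08],[0,0,0],0.03],[[-0.001,-0.0036,0.08],[0,0,0],0.03],[[-0.001,-0.0036,0.08],[0,0,0],0.03]]'
python3 go.py 379 77 41 0.219
python3 -m pendant '[[[0,0,0.001],[0,0,0],0.03],[[0,0,0.002],[0,0,0],0.03],[[0,0,0.002],[0,0,0],0.03]]'
python3 -m pendant '[[[0,0,0.001],[0,0,0],0.03],[[0,0,0.0015],[0,0,0],0.03],[[0,0,0.0015],[0,0,0],0.03]]'
```

```text
time: 31.3
tool_pos: [378.7, 77.7, 203.8]
tcp_rot: [3.141, -0.001, 0.219]
contact_force: [-0.6, -0.5, -0.4]
grip_width: 43.5
t 31.30 grasp [378.8  77.7  44.8] rpy [ 3.1414e+00 -6.0000e-04  2.1880e-01] F [-0.6 -0.5 -0.4] w 43.5
[379.0, 77.0, 41.0, 0.219] shift [0.0002 0.0007 0.0038] turn [ 0.0002 -0.0006 -0.0002] rows>=0.1
time: 31.55
tool_pos: [378.6, 77.6, 201.8]
tcp_rot: [3.141, -0.002, 0.219]
contact_force: [-0.3, -0.1, -0.6]
grip_width: 43.6
time: 31.8
tool_pos: [378.3, 77.6, 199.8]
tcp_rot: [3.141, -0.0, 0.219]
contact_force: [1.1, -0.5, -0.0]
grip_width: 43.3
```

```bash
python3 -m pendant '[[[0,0,0.0005],[0,0,0],0.03],[[0,0,0.001],[0,0,0],0.03],[[0,0,0.001],[0,0,0],0.03]]'
```

```text
time: 32.05
tool_pos: [378.3, 77.6, 199.5]
tcp_rot: [3.141, -0.001, 0.219]
contact_force: [-4.3, 0.3, 15.4]
grip_width: 43.5
```

Contact. I'll ease off, release with a limited opening, rise, back away and look.

```bash
python3 -m pendant '[[[0,0,-0.001],[0,0,0],0.03],[[0,0,-0.001],[0,0,0],0.06],[[0,0,-0.001],[0,0,0],0.06],[[0,0,-0.001],[0,0,0],0.06],[[0,0,-0.02],[0,0,0],0.06],[[0,0,-0.05],[0,0,0],0.06],[[0,0,-0.09],[0,0,0],0.06],[[0,0,-0.13],[0,0,0],0.06],[[0,0,-0.17],[0,0,0],0.06],[[0,0,-0.17],[0,0,0],0.06]]'
python3 -m pendant '[[[0.05,0.33,0],[0,0,0],0.06],[[0.05,0.33,0],[0,0,0],0.06],[[0.05,0.33,0],[0,0,0],0.06],[[0.05,0.33,0],[0,0,0],0.06],[[0.05,0.33,0],[0,0,0],0.06],[[0.05,0.33,0],[0,0,0],0.06],[[0.05,0.33,0],[0,0,0],0.06],[[0.05,0.33,0],[0,0,0],0.06],[[0.05,0.33,0],[0,0,0],0.06],[[0.05,0.33,0],[0,0,0],0.06]]'
python3 -m pendant '[[[0,0.2,0],[0,0,0],0.06],[[0,0.2,0],[0,0,0],0.06],[[0,0.2,0],[0,0,0],0.06],[[0,0.2,0],[0,0,0],0.06],[[0,0.2,0],[0,0,0],0.06],[[0,0.2,0],[0,0,0],0.06]]'
python3 - <<'E'
from plant import *
from h import *
o=[]
for n,b in(("top",(180,210,370,320)),("scene",(235,170,455,300))):
    c=capture(n);np.savez(f"pics/{n}9.npz",**c);im=c["color"][b[1]:b[3],b[0]:b[2],::-1]
    im=cv2.resize(im,(640,int(640*im.shape[0]/im.shape[1])),interpolation=cv2.INTER_CUBIC)
    o.append(im)
im=np.vstack(o);print(im.shape);cv2.imwrite("pics/fin.png",cv2.resize(im,None,fx=600/im.shape[0],fy=600/im.shape[0]))
E
```

```text
time: 32.88
tool_pos: [379.7, 77.7, 375.1]
tcp_rot: [3.139, -0.012, 0.219]
contact_force: [1.1, -0.0, 0.9]
grip_width: 60.0
time: 33.72
tool_pos: [498.9, -235.6, 367.4]
tcp_rot: [-3.14, 0.001, 0.216]
contact_force: [-0.6, 0.9, -0.5]
grip_width: 59.7
time: 34.22
tool_pos: [541.9, -433.1, 366.8]
tcp_rot: [3.141, 0.001, 0.216]
contact_force: [0.2, 0.6, -1.3]
grip_width: 60.3
(748, 640, 3)
```

View pics/fin.png

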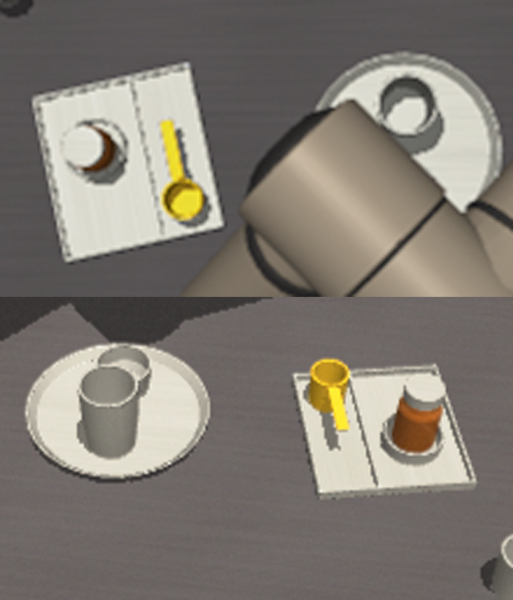

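Run:
```python
from h import *
c=load("scene9");A=np.float32([[6,0,-6*238],[0,6,-6*172]])
w=cv2.warpAffine(c["color"],A,(540,540),flags=cv2.INTER_CUBIC)[:,:,::-1].copy()
for m,x,y in(("tumbler",476.4,-158.5),("katori",388.8,-158.2)):
    z,r=MOD[m][-1];k=(proj(c,circ(x,y,z+3,r))-[238,172])*6;cv2.polylines(w,[k.round().astype(np.int32)],True,(0,255,0),1)
cv2.imwrite("pics/k.png",w)
```

```text
(no output)
```

View pics/k.png

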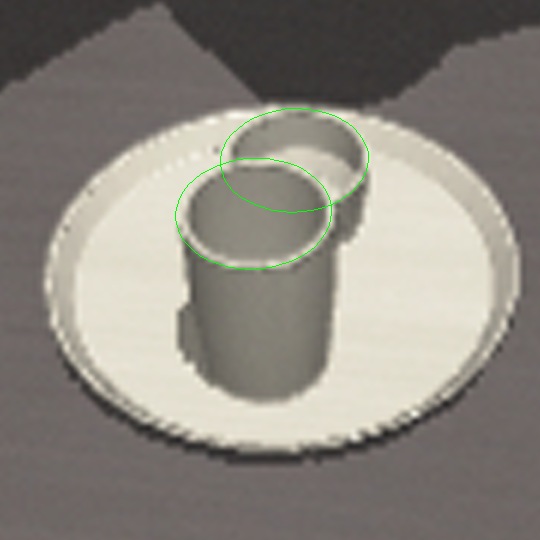

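Both rims lie on the overlays at floor height, so the tumbler and katori are upright and flat. Handing in.

```bash
python3 -c "
from plant import *
print(close_job())"
```

```text
the job is handed in; nothing more can be done
None
```

The job is handed in at about 34 s on the robot's clock, with all five items placed in the order asked.

- **Thali:** the tall tumbler and the katori stand side by side, about 88 mm apart. In the last scene picture both rims lie on the overlays drawn for flat, upright placement. That fit is by eye, and the tumbler partly hides the katori.
- **Tray, wide lane:** the dish is flat with the jar upright in it. The last pictures show this from above and from the side. The dish centre matched my target to about 2 mm, within the 2–3 mm the two fixed cameras disagree by.
- **Tray, narrow lane:** the scoop stands on its cup with the handle along the lane, seen in both last views.

The highest force I saw printed was about 25 N, when setting the tumbler down. I only saw forces at the end of each move, so brief peaks in between were not checked.

I never reached for the short tumbler, the spice tin or the rolling board. I did not measure their positions again at the end. The gripper was empty and well above the counter at hand-in.

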